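# Close up the row of bricks on the soldering hearth

### The job

Put the loose cream soldering brick from the bench on the raised hearth bar, at the open end of the row, and push the whole row along the bar until the sliding end brick comes up solid against its hidden buffer, so that all three bricks butt flush, in line, with no gap at either joint. Once it is solid, hold a firm push of about 10 N for a moment, never over 30 N since the bricks crumble, then let go; leave the black charcoal block, the tin and the steel bench block where they are.

Things in the scene. Friction and masses are not known exactly. Their poses are not given: they have to be found in the camera images.
- new_brick: the loose cream soldering brick, 56 (x) x 90 (y) x 34 (z) mm, 0.1 to 0.2 kg, lying flat on the bench at the start. Origin at the centre of its underside; y along its 90 mm length, z up. Its two ends are alike.
- middle_brick: grey brick of the same size (56 x 90 x 34 mm), loose, 0.1 to 0.2 kg, lying flat on the hearth bar between the end brick and the bar's open end, at first 8 to 48 mm short of the end brick and a little askew. Origin at the centre of its underside; y along its 90 mm length.
- end_brick: cream brick of the same size in a dark steel shoe at its far end, captive on the bar: slides only along it, 1 N drag, up to a stiff rubber buffer (1 mm per 8 N) hidden in the bar, 8 to 24 mm further on, unseen and set differently each time. Origin at the centre of its underside, level with the bar's top; y along the bar towards the buffer; the other bricks belong at 90 and 180 mm along its -y.
- hearth: the soldering hearth, fixed: a level steel bar 34 mm wide (x), 340 mm long (y), its top 60 mm above the bench, on two posts over a foot plate 70 x 320 x 6 mm. The bricks lie along the bar and overhang it 11 mm on each side. Origin on the bench under the bar's middle; y along the bar towards the end brick. The open end is at y = -170 mm.
- charcoal: black charcoal block, 56 (x) x 90 (y) x 30 (z) mm, loose on the bench; leave alone. Origin at the centre of its underside.
- tin: open aluminium tin with brass balls, 80 (x) x 110 (y) x 28 (z) mm, loose on the bench; leave alone. Origin at the centre of its underside.
- bench_block: square steel bench block, 75 x 75 x 24 mm, loose on the bench; leave alone. Origin at the centre of its underside.
Not all that is in view belongs to the job. What is shaped like the new_brick but blue or green is not meant. What is shaped like the middle_brick but orange is not meant.

How it is judged:
On the way:
1. the row is pressed up tight: the new brick bears on the middle brick and the middle brick on the end brick, each with more than 5 N, for 0.2 s (contact force between new_brick and middle_brick above 5 N and contact force between middle_brick and end_brick above 5 N), for 0.2 s.
At the end, for the whole second after the job is handed in: End, middle and new brick butt in a row: each joint closed to 2 mm and square to 0.035 rad; both loose bricks flat on the bar (2.5 mm, 0.035 rad), in line with the end brick to 8 mm sideways; end brick at least 6 mm along from its start; all at rest (y of middle_brick in the frame of end_brick between -0.092 and -0.088 m and x of middle_brick in the frame of end_brick between -0.008 and 0.008 m and z of middle_brick in the frame of end_brick between -0.0025 and 0.0025 m and angle between the y axis of middle_brick and the y axis of end_brick, either way round below 0.035 rad and distance between new_brick and middle_brick between 0.088 and 0.092 m and y of new_brick in the frame of end_brick between -0.184 and -0.176 m and x of new_brick in the frame of end_brick between -0.008 and 0.008 m and z of new_brick in the frame of end_brick between -0.0025 and 0.0025 m and angle between the y axis of new_brick and the y axis of middle_brick, either way round below 0.035 rad and angle between each of new_brick, middle_brick's own z axis and vertical below 0.035 rad and linear speed of each of new_brick, middle_brick, end_brick below 0.01 m/s and distance of end_brick from where it was at the start of the episode above 0.006 m); the robot touches nothing.
It fails at once if the charcoal block is moved more than 20 mm (distance of charcoal from where it was at the start of the episode above 0.02 m).
It fails at once if the tin is moved more than 20 mm (distance of tin from where it was at the start of the episode above 0.02 m).
It fails at once if the steel bench block is moved more than 20 mm (distance of bench_block from where it was at the start of the episode above 0.02 m).
It fails at once if the new brick and the middle brick are pressed together with more than 30 N (they would crumble) (contact force between new_brick and middle_brick above 30 N).
It fails at once if the middle brick and the end brick are pressed together with more than 30 N (they would crumble) (contact force between middle_brick and end_brick above 30 N).
It also fails if it takes over 45 s, if anything falls off the work surface, if the arm or the gripper's body presses on something with over 40 N, if the wrist force passes 120 N, or if a joint passes its speed limit or range.

### The arm

A 6-joint arm with a two-finger parallel gripper is mounted at the origin on the work surface. World frame = base frame: x ahead of the robot, y to its left, z up, the work surface at z = 0. Lengths are in m, angles in rad, forces in N, time in s.
With the tool pointing down it reaches from about 0.375 to 0.9 m from the base axis. Payload 3.1 kg.
Tool frame: the origin (TCP) lies on the centre line of the jaws, within the pads' length; the fingertips stand robot.tip_reach ahead of it and the grasp point (between the pads) lies 8 mm behind it (robot.tip_reach is the distance from the TCP to the fingertips, in m); z points along the fingers, y is the line along which they close (so a half turn about z gives the same grasp; the last joint's range is limited). The gripper opens to 87 mm and grips with 3 to 60 N. Pads are 19 mm wide; open, the fingers measure 117 mm over their backs; the gripper's body (75 mm by 190 mm) begins 51 mm behind the grasp point.
Start: joints at [-0.178, 0.527, 1.433, -0, 1.181, -0.178], TCP at [0.625, 0, 0.234] pointing down, gripper open.
Joint ranges: [-3.08, 3.08], [-0.75, 2.2], [0.22, 2.44], [-1.43, 4.57], [0, 2.65], [-2.85, 2.85]. Speed limits (rad/s): [2.79, 2.79, 3.14, 3.14, 3.14, 3.14].

### API

Orientations are given as a unit quaternion [x, y, z, w].
In Python, from rig import robot gives the robot as it stands.
- The arm moves only by the tool jog_arm, never from a script. Its argument "motion" is one flat list of numbers, 7 for each row, row after row: the shift along the tool's x, y, z scaled (see below), then the turn, a rotation vector about the tool's x, y, z scaled (see below), then the gripper's target within -1 to 1 (shut at 1, half-way at 0, fully open at -1). In form: [x, y, z, rx, ry, rz, hand, x, y, z, rx, ry, rz, hand, ...]. A call has 1 to 12 rows; each row shifts and turns the commanded pose from where the row before left it, along the tool's axes as they then stand; what a row does not reach is not made up. The controller multiplies each number of a shift by 4 cm and each number of a turn by 4 degrees. A row lasts 1/8 s, in which the tool goes at most 62.5 mm and 10.7 degrees, less where a joint would pass 70% of its speed; a pose out of reach is approached as far as the arm can. A call with a number of a shift or a turn outside -1 to 1 is refused whole. A call with a gripper value outside its range is refused whole. The fingers move at their own pace and stop on an object; "grip_force" is the grip in N (left out, the last holds). Time passes only in rows, so rows that do not move let the fingers close. It gives the time, the measured TCP pose, the force, the opening and the grip force at its end, in the units of the state.
- robot.get_obs(): the state, without advancing time (a new reading comes with each control period).
- robot.camera(name): name is "scene" or "side" or "wrist"; returns the picture (480x640x3 uint8, blue, green, red); there is no depth.
- robot.calibration(name): a dict with "fx", "fy", "cx", "cy" (pixels), "R" (3x3) and "t" (3): a world point X has camera coordinates R X + t; the wrist camera has in their place "T_tool_cam" (4x4, takes a point from camera to tool coordinates, whose origin is the TCP and whose axes are the flange's). Camera axes: x right, y down, z forward; pixel columns grow to the right and rows downward; lengths in m; the calibration is good to about 2 mm. A picture is of the moment at which its call begins: read the wrist's pose just before it. calibration takes no time and is no camera call.
- robot.hand_in(): hands the job in; it is judged then, once.
The state is a dict: "time": time; "q": joint angles; "joint_velocities": joint speeds; "joint_torque": joint torques, N m; "position": TCP position; "tool_rot": TCP orientation; "ft_force": force on the tool from outside, world axes, zero at the start; "moment": the same for the moment, N m; "grip_width": finger opening in m; "grip_force": force on a finger pad.
Only numpy, scipy, OpenCV 4.12 (cv2) and the standard library are available. Lean on these libraries where they do the work, as an engineer would, in place of code of your own. Each camera call takes 0.05 s, during which the arm holds its last target. There are 200 camera calls.

## Working session

There is one attempt and no reset: what is moved stays moved. The work goes in short steps, Python scripts to look and compute and a tool call to move; the robot and the scene stay as the last step left them, time stands still between calls to the robot, and variables do not carry over. Pictures are saved under pics/ and viewed, at most 10 in all, crops included, and the job is handed in when it is done.

Besides the shell and the picture viewer there is one more tool, called after "Request:" in YAML: its name, and indented under it one key for each argument. jog_arm: Moves the arm, as the interface text tells. Shifts and turns lie within -1 to 1; 1 stands for 4 cm of shift or 4 degrees of turn. Its arguments: {"type":"object","properties":{"motion":{"type":"array","items":{"type":"number"}},"grip_force":{"type":"number"}},"required":["motion"]}

```bash
mkdir -p pics; python3 - <<'E'
from rig import robot
import cv2,numpy as np
np.set_printoptions(precision=4,suppress=True)
for k,v in robot.get_obs().items(): print(k,v)
print(robot.tip_reach)
for n in("scene","side","wrist"):
    cv2.imwrite(f"pics/{n}0.png",robot.camera(n)); print(n,robot.calibration(n))
E
```

```text
time 0.0
q [-0.1785  0.5284  1.4339 -0.      1.1814 -0.1785]
joint_velocities [-0.0012  0.0011  0.     -0.0023  0.0003 -0.0012]
joint_torque [ -0.0005 -44.0045 -17.6594   0.0633   0.0583  -0.0002]
position [0.6243 0.0002 0.2326]
tool_rot [ 0.7071  0.7071 -0.0006 -0.0009]
ft_force [ 0.4652 -0.1692  0.608 ]
moment [-0.009  -0.0051  0.0067]
grip_force 0.0
grip_width 0.08701668739471262
0.011
scene {'fx': 530.3686504295874, 'fy': 530.3686504295874, 'cx': 319.7739923190995, 'cy': 243.03611063736273, 'R': array([[ 0.0296,  0.9995,  0.0053],
       [ 0.7045, -0.0172, -0.7095],
       [-0.7091,  0.0247, -0.7047]]), 't': array([ 0.0049, -0.365 ,  1.5774])}
side {'fx': 553.6381183944733, 'fy': 553.6381183944733, 'cx': 314.1221366070478, 'cy': 237.1796191940001, 'R': array([[ 0.9686, -0.2482,  0.014 ],
       [-0.1289, -0.5495, -0.8255],
       [ 0.2126,  0.7978, -0.5642]]), 't': array([-0.5717,  0.1175,  1.0692])}
wrist {'fx': 389.50929692110986, 'fy': 389.50929692110986, 'cx': 320.9914421799925, 'cy': 241.82561857483051, 'T_tool_cam': array([[ 0.0008, -0.9621, -0.2727,  0.0746],
       [ 1.    ,  0.001 , -0.0006,  0.0004],
       [ 0.0008, -0.2727,  0.9621, -0.1514],
       [ 0.    ,  0.    ,  0.    ,  1.    ]])}
```

View pics/scene0.png

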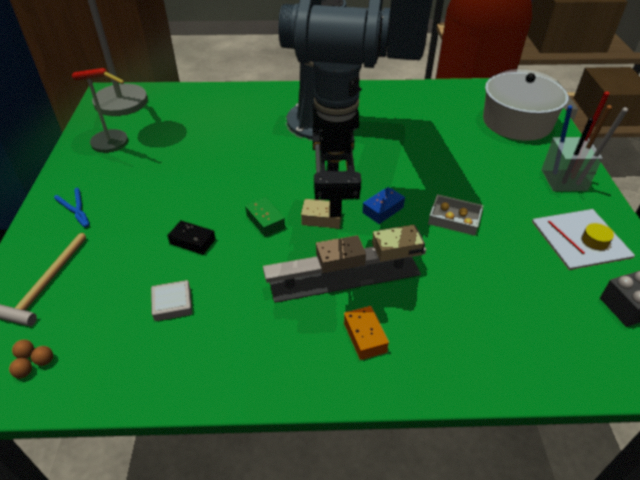

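View pics/side0.png

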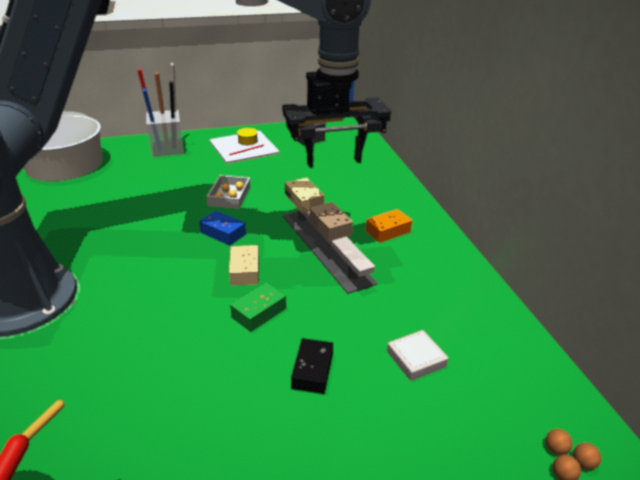

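The scene picture shows the new brick at (320,213), with the green and blue distractors on either side. The bar runs from (265,272) to (424,245), carrying the middle brick at (341,253) and the end brick at (398,242). In the side picture the new brick is at (244,263), the middle at (330,220), the end at (303,193), and the bar's open end at (365,268).

```bash
python3 - <<'E'
import cv2,numpy as np
s=cv2.imread("pics/side0.png")[170:300,190:390]
cv2.imwrite("pics/side0c.png",cv2.resize(s,None,fx=4,fy=4,interpolation=cv2.INTER_CUBIC))
E
```

```text
(no output)
```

View pics/side0c.png

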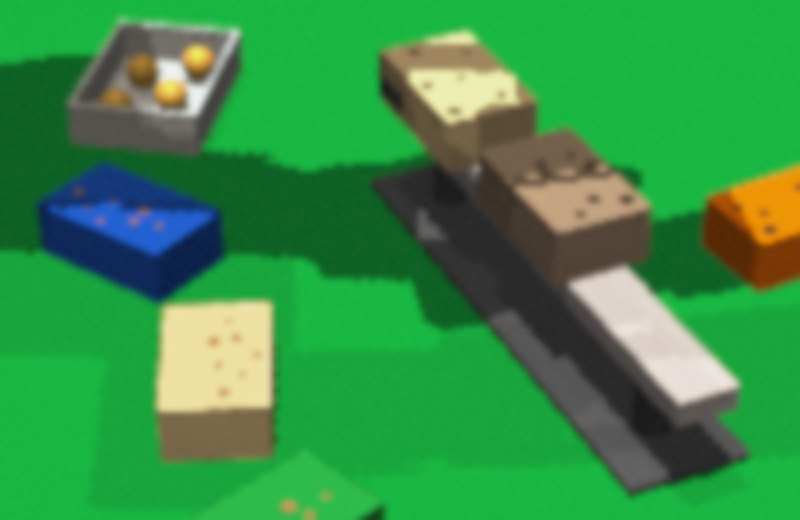

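View pics/wrist0.png

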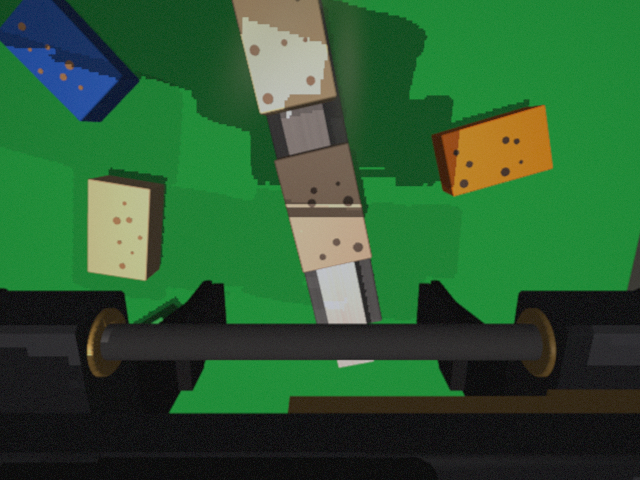

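The wrist picture shows the brick tops clearly:
- **New brick:** (88,178), (151,183), (147,280), (88,271).
- **Middle brick:** (275,159), (350,144), (371,257), (303,272).
- **End brick near edge:** (261,114) to (336,98).

I'll cast these corners onto their height planes.

```bash
cat > h.py <<'E'
import numpy as np,cv2
from scipy.spatial.transform import Rotation as Ro
from rig import robot
np.set_printoptions(precision=4,suppress=True)
def wcast(px,z,pos,rot):
    c=robot.calibration("wrist");T=np.eye(4);T[:3,:3]=Ro.from_quat(rot).as_matrix();T[:3,3]=pos
    M=T@np.array(c["T_tool_cam"]);px=np.array(px,float)
    d=np.c_[(px[:,0]-c["cx"])/c["fx"],(px[:,1]-c["cy"])/c["fy"],np.ones(len(px))]@M[:3,:3].T
    return M[:3,3]+d*((z-M[2,3])/d[:,2])[:,None]
def fcast(n,px,z):
    c=robot.calibration(n);R=np.array(c["R"]);o=-R.T@np.array(c["t"]);px=np.array(px,float)
    d=np.c_[(px[:,0]-c["cx"])/c["fx"],(px[:,1]-c["cy"])/c["fy"],np.ones(len(px))]@R
    return o+d*((z-o[2])/d[:,2])[:,None]
def quad(P):
    # corners far-left, far-right, near-right, near-left -> centre, yaw of long axis from +y (deg, ccw), sizes
    P=P[:,:2];v=(P[0]+P[1]-P[2]-P[3])/2
    return P.mean(0),np.degrees(np.arctan2(-v[0],v[1])),np.linalg.norm(v),np.linalg.norm(P[1]+P[2]-P[0]-P[3])/2
E
python3 - <<'E'
from h import *
p,r=robot.get_obs()["position"],robot.get_obs()["tool_rot"]
print("new",*quad(wcast([(88,178),(151,183),(147,280),(88,271)],.034,p,r)))
print("mid",*quad(wcast([(275,159),(350,144),(371,257),(303,272)],.094,p,r)))
e=wcast([(261,114),(336,98),(234,0),(320,0)],.094,p,r);print("end",e)
print("bar",wcast([(303,272),(337,367),(373,361)],.06,p,r))
S=lambda a:[(190+x/4,170+y/4) for x,y in a]
print("side new",*quad(fcast("side",S([(161,308),(272,301),(272,410),(157,411)]),.034)))
print("side mid",*quad(fcast("side",S([(482,152),(568,130),(650,206),(555,235)]),.094)))
print("side end",*quad(fcast("side",S([(380,50),(472,30),(536,100),(457,125)]),.094)))
print("side bar",fcast("side",S([(675,404),(738,382)]),.06))
E
```

```text
new [ 0.4365 -0.013 ] -9.144102213802286 0.09186872954820831 0.056036034430344744
mid [0.6275 0.0173] 12.249240917605938 0.08877953416592418 0.055212852127898185
end [[0.5818 0.0866 0.094 ]
 [0.6348 0.0973 0.094 ]
 [0.567  0.1581 0.094 ]
 [0.6236 0.1581 0.094 ]]
bar [[ 0.6084 -0.0449  0.06  ]
 [ 0.6397 -0.1409  0.06  ]
 [ 0.6737 -0.1343  0.06  ]]
side new [ 0.437  -0.0204] -9.07534100678226 0.09052063324578333 0.05711124915426908
side mid [0.6275 0.0103] 12.194363356587342 0.0864165182065533 0.05454649219235283
side end [0.6014 0.13  ] 12.101408928011594 0.09148559862952792 0.05492996940399695
side bar [[ 0.6404 -0.144   0.06  ]
 [ 0.6756 -0.1345  0.06  ]]
```

Request:
jog_arm:
  motion: [-0.08,-0.94,0.5,0,0,0,-1,-0.08,-0.94,0.5,0,0,0,-1,-0.08,-0.94,0.5,0,0,0,-1,-0.08,-0.94,0.5,0,0,0,-1,-0.1,-0.92,0.5,0,0,0,-1,0,0,0,0,0,0.76,-1,0,0,0,0,0,0.76,-1,0,0,0,0,0,0.76,-1,0,0,0,0,0,0,-1]

```text
time: 1.27
position: [0.4378, -0.0168, 0.1335]
tool_rot: [0.761, 0.649, -0.0, -0.0]
ft_force: [0.1, -1.0, -0.1]
grip_width: 0.0873
grip_force: 0.0
```

```bash
python3 - <<'E'
from h import *
o=robot.get_obs();np.save("p1.npy",np.r_[o["position"],o["tool_rot"]]);print(o["position"],o["tool_rot"],o["time"],o["q"])
im=robot.camera("wrist");cv2.imwrite("pics/w1.png",im)
h=cv2.cvtColor(im,cv2.COLOR_BGR2HSV);m=cv2.inRange(h,(18,40,150),(35,160,255))
for c in cv2.findContours(m,0,2)[0]:
    if cv2.contourArea(c)>1500:
        b=cv2.boxPoints(cv2.minAreaRect(c));print(b.tolist());print(wcast(b,.034,o["position"],o["tool_rot"])[:,:2])
E
```

```text
[ 0.4378 -0.0168  0.1335] [ 0.7609  0.6489 -0.     -0.    ] 1.275 [-0.2945  0.458   1.9869 -0.      0.6968 -0.1359]
[[275.0, 239.0], [358.0, 239.0], [358.0, 304.0], [275.0, 304.0]]
[[ 0.4085 -0.0066]
 [ 0.4632 -0.0153]
 [ 0.457  -0.0622]
 [ 0.3995 -0.053 ]]
```

View pics/w1.png

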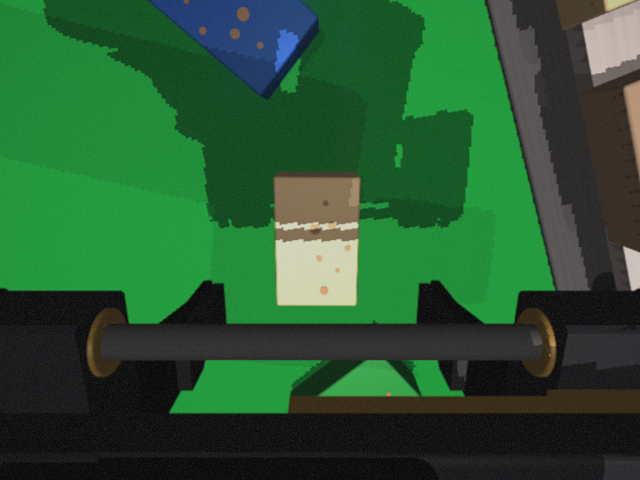

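The new brick is well aligned with the jaws, with its top at (275,178), (360,178), (357,305) and (276,305). I'll measure it again here.

```bash
python3 - <<'E'
from h import *
a=np.load("p1.npy");p,r=a[:3],a[3:]
q=quad(wcast([(275,178),(360,178),(357,305),(276,305)],.034,p,r));print(q)
R=Ro.from_quat(r).as_matrix();print("tool delta",R.T@np.r_[q[0]-p[:2],0],R)
E
```

```text
(array([ 0.4356, -0.0147]), np.float64(-9.635010205217968), np.float64(0.08854931628546861), np.float64(0.05562415199533795))
tool delta [ 0.0017 -0.0025  0.    ] [[ 0.1579  0.9875 -0.0001]
 [ 0.9875 -0.1579  0.    ]
 [ 0.     -0.0001 -1.    ]]
```

Request:
jog_arm:
  motion: [0.03,-0.05,0.8,0,0,0.08,-1,0,0,0.8,0,0,0,-1,0,0,0.8,0,0,0,-1,0,0,0.55,0,0,0,-1,0,0,0,0,0,0,-1,0,0,0,0,0,0,1,0,0,0,0,0,0,1,0,0,0,0,0,0,1,0,0,0,0,0,0,1]
  grip_force: 30

```text
time: 2.45
position: [0.4357, -0.0152, 0.0161]
tool_rot: [0.763, 0.647, -0.0, -0.0]
ft_force: [-1.0, -0.7, 2.4]
grip_width: 0.0559
grip_force: 30.0
```

Request:
jog_arm:
  motion: [0,0,-0.4,0,0,0,1,0,0,-0.6,0,0,-0.88,1,0,0,-0.6,0,0,-0.88,1,0,0,-0.6,0,0,-0.88,1,0,0,-0.55,0,0,-0.88,1,0,0,0,0,0,-0.88,1,0,0,0,0,0,-0.9,1,0,0,0,0,0,0,1]

```text
time: 3.45
position: [0.4356, -0.0151, 0.1256]
tool_rot: [0.631, 0.776, -0.0, -0.0]
ft_force: [0.1, 0.7, -2.8]
grip_width: 0.0555
grip_force: 30.0
```

Request:
jog_arm:
  motion: [-0.5,0.8,0,0,0,0,1,-0.5,0.8,0,0,0,0,1,-0.5,0.8,0,0,0,0,1,-0.5,0.8,0,0,0,0,1,-0.5,0.8,0,0,0,0,1,-0.5,0.78,0,0,0,0,1,0,0,0,0,0,0,1,0,0,0,0,0,0,1]

```text
time: 4.45
position: [0.6459, -0.0932, 0.1245]
tool_rot: [0.631, 0.776, -0.001, -0.002]
ft_force: [-0.3, 0.7, -1.8]
grip_width: 0.0559
grip_force: 30.0
```

```bash
python3 - <<'E'
from h import *
o=robot.get_obs();np.save("p2.npy",np.r_[o["position"],o["tool_rot"]]);print(o["position"],o["tool_rot"],o["time"])
cv2.imwrite("pics/w2.png",robot.camera("wrist"))
s=robot.camera("side");cv2.imwrite("pics/s2.png",s)
E
```

```text
[ 0.6459 -0.0932  0.1245] [ 0.6312  0.7756 -0.0007 -0.0018] 4.45
```

View pics/w2.png

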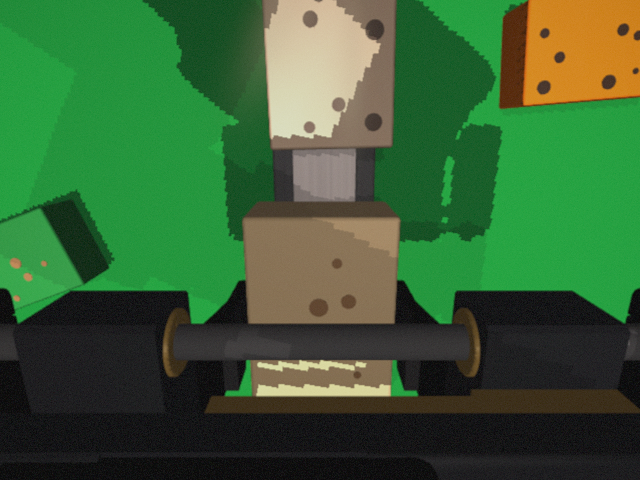

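The held brick spans (245,217) to (398,217). Ahead of it the bar is at u=292–356 for v=150–200. The middle brick's near edge runs from (272,141) to (392,148), and its sides at v=0 are at 264 and 396.

```bash
python3 - <<'E'
from h import *
a=np.load("p2.npy");p,r=a[:3],a[3:];R=Ro.from_quat(r).as_matrix()
f=lambda px,z:(wcast(px,z,p,r)-p)@R*1000
print("bar",f([(292,152),(293,200),(356,152),(357,200)],.06))
print("mid",f([(264,0),(396,0),(392,148),(272,141)],.094))
print("held",f([(245,217),(398,217)],.1245-.016+.034))
E
```

```text
bar [[ 63.8503 -15.5193  64.6493]
 [ 37.6527 -15.4677  64.5979]
 [ 63.8837  19.1098  64.5356]
 [ 37.7055  20.3251  64.4805]]
mid [[126.8499 -23.4145  30.7981]
 [126.8251  31.1412  30.6188]
 [ 67.3493  32.4675  30.4983]
 [ 70.3828 -21.9845  30.6831]]
held [[ 45.7099 -26.3488 -17.8512]
 [ 45.799   27.1865 -18.0269]]
```

Request:
jog_arm:
  motion: [0,0.06,0.6,0,0,0,1,0,0,0.5,0,0,0,1,0,0,0.1,0,0,0,1,0,0,0,0,0,0,1,0,0,0,0,0,0,1]

```text
time: 5.18
position: [0.6505, -0.0935, 0.078]
tool_rot: [0.631, 0.776, 0.0, 0.001]
ft_force: [-0.2, -0.7, -2.0]
grip_width: 0.0557
grip_force: 30.0
```

Request:
jog_arm:
  motion: [0,0,0.05,0,0,0,1,0,0,0,0,0,0,1]

```text
time: 5.42
position: [0.6506, -0.0935, 0.0762]
tool_rot: [0.631, 0.776, 0.0, 0.001]
ft_force: [-0.3, 0.3, 0.9]
grip_width: 0.0558
grip_force: 30.0
```

Request:
jog_arm:
  motion: [0.1,0,0,0,0,0,1,0.1,0,0,0,0,0,1,0.1,0,0,0,0,0,1,0.1,0,0,0,0,0,1,0.1,0,0,0,0,0,1,0.1,0,0,0,0,0,1,0.1,0,0,0,0,0,1,0.1,0,0,0,0,0,1,0,0,0,0,0,0,1]

```text
time: 6.55
position: [0.6441, -0.0621, 0.0761]
tool_rot: [0.631, 0.776, 0.0, 0.001]
ft_force: [0.6, -3.1, 4.6]
grip_width: 0.0557
grip_force: 30.0
```

```bash
python3 - <<'E'
from h import *
o=robot.get_obs();np.save("p3.npy",np.r_[o["position"],o["tool_rot"]])
print(o["position"],o["ft_force"],o["time"]);cv2.imwrite("pics/w3.png",robot.camera("wrist"))
E
```

```text
[ 0.6441 -0.0621  0.0761] [ 0.5569 -3.0641  4.5827] 6.55
```

View pics/w3.png

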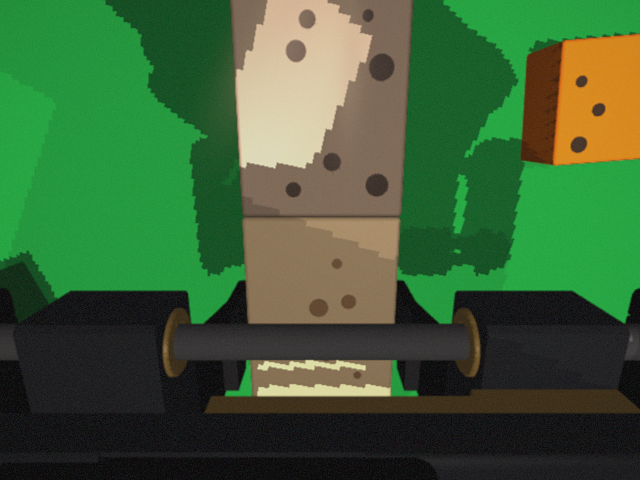

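The new and middle bricks butt squarely, with the joint at v=216 and u=244–400. I'll push on.

Request:
jog_arm:
  motion: [0.1,0,0,0,0,0,1,0.1,0,0,0,0,0,1,0.1,0,0,0,0,0,1,0.1,0,0,0,0,0,1,0.1,0,0,0,0,0,1,0,0,0,0,0,0,1]

```text
time: 7.35
position: [0.64, -0.0426, 0.0761]
tool_rot: [0.631, 0.776, 0.0, 0.001]
ft_force: [0.3, -4.5, 5.9]
grip_width: 0.0557
grip_force: 30.0
```

```bash
python3 - <<'E'
from h import *
o=robot.get_obs();print(o["position"],o["ft_force"])
s=robot.camera("side")[150:290,230:400];w=robot.camera("wrist")
cv2.imwrite("pics/c4.png",np.hstack([cv2.resize(s,(486,400),interpolation=cv2.INTER_CUBIC),w[0:400,200:440]]))
E
```

```text
[ 0.64   -0.0426  0.0761] [ 0.2878 -4.4986  5.9322]
```

View pics/c4.png

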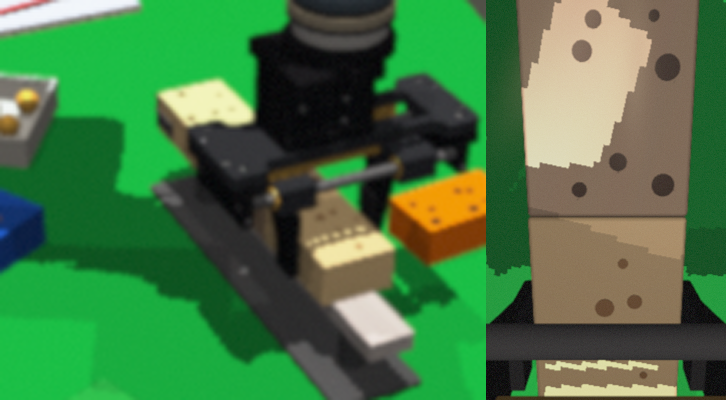

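The joint is still closed. The end brick is hidden behind the gripper at side-crop (205,100). I'll ease the downward pressure and creep forward.

Request:
jog_arm:
  motion: [0.05,0,-0.01,0,0,0,1,0.05,0,0,0,0,0,1,0.05,0,0,0,0,0,1,0,0,0,0,0,0,1]

```text
time: 7.95
position: [0.6384, -0.0368, 0.0761]
tool_rot: [0.631, 0.776, -0.0, 0.001]
ft_force: [1.2, -4.9, 3.3]
grip_width: 0.0556
grip_force: 30.0
```

Request:
jog_arm:
  motion: [0.03,0,0,0,0,0,1,0.03,0,0,0,0,0,1,0,0,0,0,0,0,1]

```text
time: 8.32
position: [0.638, -0.0346, 0.0761]
tool_rot: [0.631, 0.776, -0.0, 0.001]
ft_force: [0.5, -4.8, 4.6]
grip_width: 0.0554
grip_force: 30.0
```

Request:
jog_arm:
  motion: [0.03,0,0,0,0,0,1,0.03,0,0,0,0,0,1,0,0,0,0,0,0,1]

```text
time: 8.7
position: [0.6375, -0.0322, 0.0761]
tool_rot: [0.631, 0.776, -0.0, 0.001]
ft_force: [2.1, -5.6, 5.0]
grip_width: 0.0555
grip_force: 30.0
```

Request:
jog_arm:
  motion: [0.03,0,-0.01,0,0,0,1,0.03,0,0,0,0,0,1,0,0,0,0,0,0,1]

```text
time: 9.07
position: [0.6366, -0.0292, 0.0761]
tool_rot: [0.631, 0.776, 0.0, -0.0]
ft_force: [1.9, -4.0, 1.6]
grip_width: 0.056
grip_force: 30.0
```

Request:
jog_arm:
  motion: [0.03,0,0,0,0,0,1,0.03,0,0,0,0,0,1,0,0,0,0,0,0,1]

```text
time: 9.45
position: [0.636, -0.0267, 0.0761]
tool_rot: [0.631, 0.776, 0.0, -0.0]
ft_force: [1.7, -2.9, 1.2]
grip_width: 0.0557
grip_force: 30.0
```

```bash
python3 - <<'E'
from h import *
o=robot.get_obs();print(o["position"],o["ft_force"])
s=robot.camera("side")[150:290,230:400];w=robot.camera("scene")[190:310,250:450]
cv2.imwrite("pics/c5.png",np.hstack([cv2.resize(s,(364,300),interpolation=cv2.INTER_CUBIC),cv2.resize(w,(430,300),interpolation=cv2.INTER_CUBIC)]))
E
```

```text
[ 0.636  -0.0267  0.0761] [ 1.6721 -2.8983  1.1696]
```

View pics/c5.png

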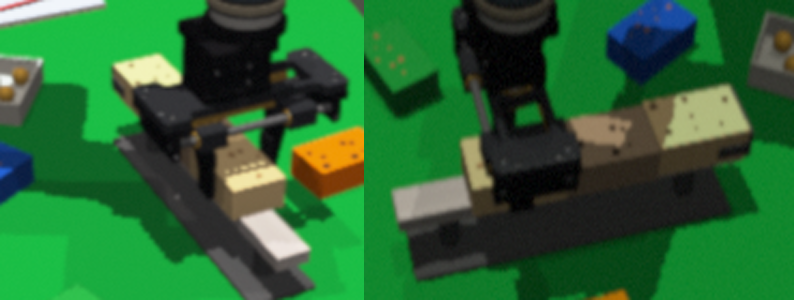

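The scene crop shows the middle brick touching the end brick, with the joint at (655,130). Now small steps until the force rises.

Request:
jog_arm:
  motion: [0.03,0,0,0,0,0,1,0.02,0,0,0,0,0,1,0,0,0,0,0,0,1]

```text
time: 9.93
position: [0.6355, -0.0248, 0.0761]
tool_rot: [0.631, 0.776, -0.0, -0.0]
ft_force: [1.7, -2.2, -0.6]
grip_width: 0.0561
grip_force: 30.0
```

Request:
jog_arm:
  motion: [0.03,0,0,0,0,0,1,0.02,0,0,0,0,0,1,0,0,0,0,0,0,1]

```text
time: 10.3
position: [0.635, -0.0228, 0.0761]
tool_rot: [0.631, 0.776, -0.0, -0.0]
ft_force: [1.5, -1.9, -1.2]
grip_width: 0.0556
grip_force: 30.0
```

Request:
jog_arm:
  motion: [0.03,0,0.005,0,0,0,1,0.02,0,0,0,0,0,1,0,0,0,0,0,0,1]

```text
time: 10.68
position: [0.6348, -0.0211, 0.0762]
tool_rot: [0.631, 0.776, -0.0, -0.0]
ft_force: [0.4, -1.6, 0.1]
grip_width: 0.0556
grip_force: 30.0
```

Request:
jog_arm:
  motion: [0.03,0,0,0,0,0,1,0.02,0,0,0,0,0,1,0,0,0,0,0,0,1]

```text
time: 11.05
position: [0.6348, -0.0203, 0.0762]
tool_rot: [0.631, 0.776, -0.001, 0.001]
ft_force: [1.4, -5.8, -0.7]
grip_width: 0.0557
grip_force: 30.0
```

Force is rising and travel has dropped to 0.8 mm for a 2 mm command, so this is the buffer. Finer steps now.

Request:
jog_arm:
  motion: [0.02,0,0,0,0,0,1,0,0,0,0,0,0,1]

```text
time: 11.3
position: [0.6348, -0.02, 0.0762]
tool_rot: [0.63, 0.776, -0.001, 0.001]
ft_force: [1.8, -6.5, -1.9]
grip_width: 0.056
grip_force: 30.0
```

Request:
jog_arm:
  motion: [0.02,0,0,0,0,0,1,0,0,0,0,0,0,1]

```text
time: 11.55
position: [0.6349, -0.0198, 0.0763]
tool_rot: [0.63, 0.776, -0.001, 0.002]
ft_force: [1.0, -8.1, -0.8]
grip_width: 0.0559
grip_force: 30.0
```

Request:
jog_arm:
  motion: [0.02,0,0,0,0,0,1,0.01,0,0,0,0,0,1,0,0,0,0,0,0,1]

```text
time: 11.92
position: [0.635, -0.0195, 0.0764]
tool_rot: [0.63, 0.777, -0.001, 0.002]
ft_force: [1.3, -10.4, -1.4]
grip_width: 0.0557
grip_force: 30.0
```

Request:
jog_arm:
  motion: [0.01,0,0,0,0,0,1,0,0,0,0,0,0,1,0,0,0,0,0,0,1,0,0,0,0,0,0,1,0,0,0,0,0,0,1]

```text
time: 12.55
position: [0.635, -0.0194, 0.0765]
tool_rot: [0.63, 0.777, -0.001, 0.002]
ft_force: [1.3, -11.7, -1.8]
grip_width: 0.0557
grip_force: 30.0
```

Request:
jog_arm:
  motion: [0,0,0,0,0,0,1,-0.03,0,0.005,0,0,0,1,-0.03,0,0.005,0,0,0,1,-0.02,0,0,0,0,0,1,0,0,0,0,0,0,1]

```text
time: 13.18
position: [0.6349, -0.0201, 0.0761]
tool_rot: [0.631, 0.776, -0.0, 0.001]
ft_force: [0.9, -6.1, 1.1]
grip_width: 0.0559
grip_force: 30.0
```

Request:
jog_arm:
  motion: [-0.04,0,0,0,0,0,1,-0.02,0,0,0,0,0,1,0,0,0,0,0,0,1,0,0,0,0,0,0,-0.6,0,0,0,0,0,0,-0.8,0,0,0,0,0,0,-1,0,0,0,0,0,0,-1,0,0,0,0,0,0,-1]

```text
time: 14.18
position: [0.635, -0.0216, 0.0756]
tool_rot: [0.631, 0.776, -0.0, -0.0]
ft_force: [-0.3, -0.1, 0.7]
grip_width: 0.0862
grip_force: 0.0
```

Request:
jog_arm:
  motion: [0,0,-0.2,0,0,0,-1,0,0,-0.5,0,0,0,-1,0,0,-0.9,0,0,0,-1,0,0,-0.9,0,0,0,-1,0,0,-0.9,0,0,0,-1,0,0,0,0,0,0,-1,0,0,0,0,0,0,-1]

```text
time: 15.05
position: [0.6345, -0.0215, 0.2116]
tool_rot: [0.631, 0.776, -0.0, -0.0]
ft_force: [-0.4, -0.1, -0.7]
grip_width: 0.0872
grip_force: 0.0
```

```bash
python3 - <<'E'
from h import *
o=robot.get_obs();np.save("p6.npy",np.r_[o["position"],o["tool_rot"]]);print(o["position"],o["ft_force"])
s=robot.camera("side")[150:290,230:400];w=robot.camera("wrist");cv2.imwrite("pics/w6.png",w)
cv2.imwrite("pics/c6.png",np.hstack([cv2.resize(s,(486,400),interpolation=cv2.INTER_CUBIC),w[0:400,190:500]]))
E
```

```text
[ 0.6345 -0.0215  0.2116] [-0.3687 -0.1115 -0.6971]
```

View pics/c6.png

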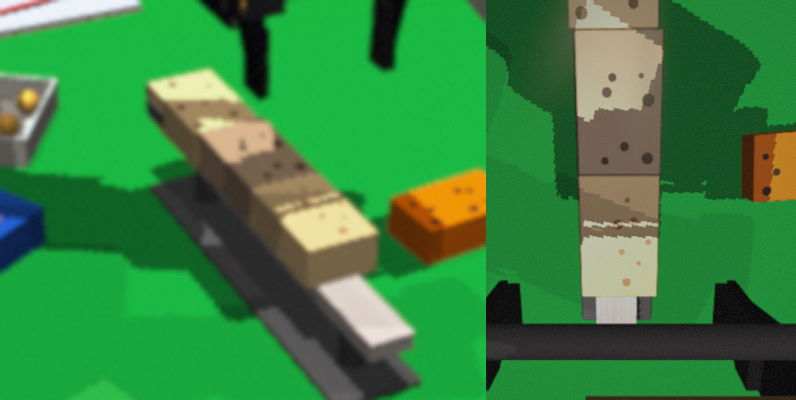

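The row is straight and the joints show as thin lines in the wrist crop, at v=29 and v=176. The middle brick sits about 3 mm off the end brick sideways, within tolerance. A numeric check of joint widths and end brick travel follows.

```bash
python3 - <<'E'
from h import *
a=np.load("p6.npy");p,r=a[:3],a[3:];w=cv2.imread("pics/w6.png");g=cv2.cvtColor(w,cv2.COLOR_BGR2GRAY)
for x0,x1 in((395,405),(420,430),(445,455),(470,480)):
    # image columns = crop+190-486
    c=slice(x0-128+0,x1-128)
    print(c, g[24:36,c].mean(1).round().astype(int), g[170:182,c].mean(1).round().astype(int))
P=wcast([(278,30),(367,28),(364,176),(281,176),(361,297),(286,297)],.094,p,r);R=Ro.from_quat(r).as_matrix()
print(P[:,:2],((P-p)@R)[:,:2]*1000)
old=np.array([[.5818,.0866],[.6348,.0973]]).mean(0);print("end travel",(P[:2,:2].mean(0)-old)@[-.2045,.9789])
E
```

```text
slice(267, 277, None) [95 95 95 89 82 76 75 75 78 77 77 78] [58 59 58 56 55 54 51 51 50 48 50 49]
slice(292, 302, None) [176 177 176 168 134 116 138 160 166 165 165 165] [101 101 100  91  75  84 108 126 131 129 130 129]
slice(317, 327, None) [182 182 181 169 125 116 143 162 167 168 168 169] [100  99 101  92  70  85 109 126 130 130 130 130]
slice(342, 352, None) [131 131 120 104  86  90 101 106 109 120 139 148] [100 101 101  91  72  87 110 127 130 129 129 129]
[[ 0.5807  0.1055]
 [ 0.6346  0.1179]
 [ 0.6542  0.0288]
 [ 0.5985  0.0172]
 [ 0.673  -0.0589]
 [ 0.6181 -0.0704]] [[135.2823 -26.6802]
 [136.4227  28.6508]
 [ 45.2332  29.5972]
 [ 45.18   -27.2639]
 [-44.4959  30.1194]
 [-44.579  -25.9651]]
end travel 0.01945603813452926
```

```bash
python3 -c "
from rig import robot
print(robot.hand_in())"
```

```text
the job is handed in; nothing more can be done
None
```

The job is handed in, with no verdict shown: the new brick is on the bar, the row was pushed about 19 mm to the buffer, held at about 10–12 N and released, and in the last pictures both joints looked closed and square, with the middle brick about 3 mm off line (8 mm allowed).

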